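Turn the board over on the drying rack

ROBOT

A 6-joint arm with a two-finger parallel gripper is mounted at the origin on the work surface; the furniture and walls round the work are solid. World frame = base frame: x ahead of the robot, y to its left, z up, the work surface at z = 0. Lengths are in m, angles in rad, forces in N, time in s.
With the tool pointing down it reaches from about 0.375 to 0.9 m from the base axis. Payload 3.1 kg.
Tool frame: the origin (TCP) lies on the centre line of the jaws, within the pads' length; the fingertips stand robot.tcp_to_tips ahead of it and the grasp point (between the pads) lies 3 mm ahead of it (robot.tcp_to_tips is the distance from the TCP to the fingertips, in m); z points along the fingers, y is the line along which they close (so a half turn about z gives the same grasp; the last joint's range is limited). The gripper opens to 87 mm and grips with 3 to 60 N. Pads are 19 mm wide; open, the fingers measure 117 mm over their backs; the gripper's body (75 mm by 190 mm) begins 51 mm behind the grasp point.
Start: joints at [1.155, 0.527, 1.433, -0, 1.181, -0.178], TCP at [0.147, 0.608, 0.245] pointing down, gripper open.
Joint ranges: [-3.08, 3.08], [-0.75, 2.2], [0.22, 2.44], [-1.43, 4.57], [0, 2.65], [-2.85, 2.85]. Speed limits (rad/s): [2.79, 2.79, 3.14, 3.14, 3.14, 3.14].

INTERFACE

Orientations are given as a unit quaternion [x, y, z, w].
In Python, from rig import robot gives the robot as it stands. The module is installed in compiled form; this text tells all that it offers.
- The arm moves only by the shell command python3 -m jog 'ROWS' [FORCE]. ROWS is JSON, one flat list of numbers, 5 for each row, row after row: the finger opening in m, from 0 to 0.087, then the shift along the tool's x, y, z in m, then the turn about the tool's z in units of 10 degrees (1.0 is 10 degrees). In form: [claw, x, y, z, roll, claw, x, y, z, roll, ...]. A call has 1 to 20 rows; each row shifts and turns the commanded pose from where the row before left it, along the tool's axes as they then stand; what a row does not reach is not made up. A row lasts 1/8 s, in which the tool goes at most 62.5 mm and 10.7 degrees, less where a joint would pass 70% of its speed; a pose out of reach is approached as far as the arm can. A call with a gripper value outside its range is refused whole. The fingers move at their own pace and stop on an object; FORCE is the grip in N (left out, the last holds). Time passes only in rows, so rows that do not move let the fingers close. It gives the time, the measured TCP pose, the force, the opening and the grip force at its end, in the units of the state.
- robot.get_obs(): the state, without advancing time (a new reading comes with each control period).
- robot.camera(name): name is "side" or "top"; returns the picture (384x512x3 uint8, blue, green, red); there is no depth.
- robot.camera_model(name): a dict with "fx", "fy", "cx", "cy" (pixels), "distortion" ([k1, k2, p1, p2, k3] as OpenCV has them; the pictures are not rectified), "R" (3x3) and "t" (3): a world point X has camera coordinates R X + t. Camera axes: x right, y down, z forward; pixel columns grow to the right and rows downward; lengths in m; the calibration is good to about 2 mm. A picture is of the moment at which its call begins. camera_model takes no time and is no camera call.
- robot.hand_in(): hands the job in; it is judged then, once.
Trained networks look in the newest picture that a camera, given by its name, has taken for a name from the list of things; names that differ only in an ending like _2 or _b are one class to them, and where a whole thing is asked for, a point or a joint stands for the part that bears it (a point fixed in the world has none). Each returns a list of dicts, best first, with "conf" (0 to 1); they miss things now and then, are a little off and sometimes report something else, mostly with a low value. They report only what shows in the picture. A call takes as long as a camera call. They do not tell look-alikes from the thing itself.
- robot.look_for(camera, label): "extent" ([centre column, centre row, width, height] in pixels, round what is visible of it).
- robot.outline_of(camera, label): "region" (384x512 bool, what is visible of it) and "extent" ([centre column, centre row, width, height] in pixels, round what is visible of it).
The state is a dict: "time": time; "q": joint angles; "joint_velocities": joint speeds; "joint_torque": joint torques, N m; "position": TCP position; "tool_rot": TCP orientation; "ft_force": force on the tool from outside, world axes, zero at the start; "moment": the same for the moment, N m; "grip_width": finger opening in m; "grip_force": force on a finger pad.
Only numpy, scipy, OpenCV 4.12 (cv2) and the standard library are available. Lean on these libraries where they do the work, as an engineer would, in place of code of your own. Each camera call takes 0.05 s, during which the arm holds its last target. There are 200 camera calls.

TASK

Turn the cutting board on the drying rack over so that its pale side can dry: push it along the rails to the left until it is firmly up against the stop bar there, tip its free edge up while the other edge stays low against that stop, then turn it right over and lay it flat on the rails with the pale side up. Let it down gently, without dropping or slamming it, and leave the other things on the worktop where they are.

Things in the scene. Friction and masses are not known exactly. Their poses are not given: they have to be found in the camera images.
- rack: Fixed drying rack, 190 x 457 x 79 mm. Origin on the worktop; y runs along its rails to the left (as the robot sees it), turned by up to 0.25 rad. Two steel rails, 14 mm wide, lie along y at x = -65 and +65 mm from y = -200 to +225 mm, tops 50 mm above the worktop, each with a slim post at y = 0. Between them is an open lane 116 mm wide, clear down to the worktop.
- right_stop (a point): Foot of the right stop's inner face, mid-width, at rail-top height (rack frame 0, -200, 50 mm), axes as the rack's. This stop is the upright wooden end panel, 190 mm wide, 16 mm thick, from the worktop to 79 mm, so 29 mm above the rails.
- board: Rigid wooden cutting board, 170 x 130 x 14 mm (x, y, z), edges rounded 3 mm, 0.2 to 0.42 kg. Lies loose across both rails, 20 to 75 mm short of the left stop, 130 mm side nearly along them. Dark walnut face with a thin groove line is +z (up at the start), pale beech face -z; origin in the middle of the pale face. A fingertip fits under its free (-y) edge, in the lane.
- board_middle (a point): Centre of the board, halfway through its thickness.
- board_left_edge (a point): Middle of the board's +y edge face, halfway through its thickness. It must meet the left stop: a wooden bar across the rails, 170 mm wide, 14 mm thick, 29 mm high, upright face, clamped so firmly that a push does not shift it. Where it is clamped changes: its face is at rack y = +170 to +200 mm and is not reported (see it or feel for it).
- board_right_edge (a point): Middle of the board's -y edge face, the free edge at the start, halfway through the thickness.
- mug: Bystander: striped mug, 90 mm across, 88 mm high. Origin under its middle.
- lemon: Bystander: lemon, 70 x 56 x 55 mm. Origin at its underside.
- jam_jar: Bystander: glass jar with a yellow lid, 71 mm across, 110 mm high. Origin under its middle.
- salt_shaker: Bystander: glass and metal salt shaker, 44 mm across, 90 mm high. Origin under its middle.
- footed_dish: Bystander: small patterned footed dish, 168 mm across, 62 mm high. Origin under its middle.
There are look-alikes about, which are no part of the job. Of the things that look like the board, the larger one is meant.

How it is judged:
By the outcome, as a careful person would: the job done as asked, in the order asked, and still so for the second after the job is handed in, with the robot touching nothing.
It also fails if it takes over 64 s, if anything falls off the work surface, if the arm or the gripper's body presses on something with over 40 N, if the wrist force passes 120 N, or if a joint passes its speed limit or range.

## Working session

There is one attempt and no reset: what is moved stays moved. The work goes in short steps, Python scripts to look and compute and a shell command to move; the robot and the scene stay as the last step left them, time stands still between calls to the robot, and variables do not carry over. Pictures are saved under pics/ and viewed, at most 10 in all, crops included, and the job is handed in when it is done.

```bash
mkdir -p pics; python3 - <<'E'
from rig import robot
import cv2,numpy as np
print(robot.tcp_to_tips); o=robot.get_obs(); print(o)
for c in("top","side"):
    im=robot.camera(c); cv2.imwrite(f"pics/{c}0.png",im); m=robot.camera_model(c); print(c,m)
    for l in("board","rack","mug","lemon","jam_jar","salt_shaker","footed_dish"):
        for d in robot.look_for(c,l): print(l,round(d["conf"],2),np.round(d["extent"]))
E
```

```text
0.022
{'time': 0.0, 'q': array([ 1.15550970e+00,  5.28439441e-01,  1.43387050e+00, -1.10037809e-05,
        1.18136809e+00, -1.78502447e-01]), 'joint_velocities': array([-0.00013909, -0.00054293,  0.00107509,  0.00093667, -0.00077218,
        0.00069152]), 'joint_torque': array([-5.23045983e-04, -4.40034628e+01, -1.76596731e+01,  6.34554913e-02,
        5.82012499e-02, -1.61923731e-04]), 'position': array([0.14631548, 0.6069514 , 0.2435981 ]), 'tool_rot': array([ 1.18113564e-01,  9.92999546e-01, -9.98557024e-04, -3.00174887e-04]), 'ft_force': array([0.43033101, 0.09529079, 0.45599704]), 'moment': array([ 0.00782406, -0.026101  ,  0.00648076]), 'grip_force': 0.0, 'grip_width': 0.08697335730268703}
top {'fx': 477.22365000038224, 'fy': 477.22365000038224, 'cx': 260.61796202671127, 'cy': 196.49356793350645, 'distortion': array([0.05122256, 0.        , 0.        , 0.        , 0.        ]), 'R': array([[-2.03838899e-02, -9.99783768e-01, -4.11278160e-03],
       [-9.84180481e-01,  2.07895445e-02, -1.75944811e-01],
       [ 1.75992268e-01,  4.61279728e-04, -9.84391441e-01]]), 't': array([-1.
[... 369 characters left out ...]
sh 0.75 [147. 278.  55.  47.]
side {'fx': 472.2136479344147, 'fy': 472.2136479344147, 'cx': 258.5784767945472, 'cy': 189.3596185683389, 'distortion': array([-0.15695095,  0.        ,  0.        ,  0.        ,  0.        ]), 'R': array([[ 0.99973804, -0.0023087 ,  0.02277099],
       [ 0.01955981, -0.43046025, -0.90239758],
       [ 0.01188537,  0.90260658, -0.43030233]]), 't': array([-0.50220453,  0.06607467,  1.42990397])}
board 0.95 [211. 238.  46.  29.]
board 0.67 [265. 189.  63.  25.]
rack 0.68 [273. 215.  94.  95.]
mug 0.87 [350. 232.  30.  33.]
mug 0.57 [272. 214.  96.  96.]
jam_jar 0.98 [251. 288.  38.  58.]
salt_shaker 0.51 [298. 156.   9.  24.]
footed_dish 0.59 [186. 160.  44.  27.]
```

View pics/top0.png

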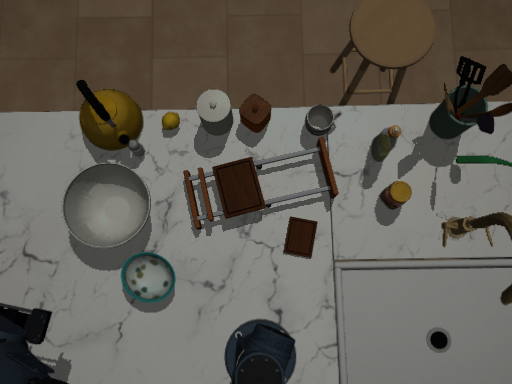

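View pics/side0.png

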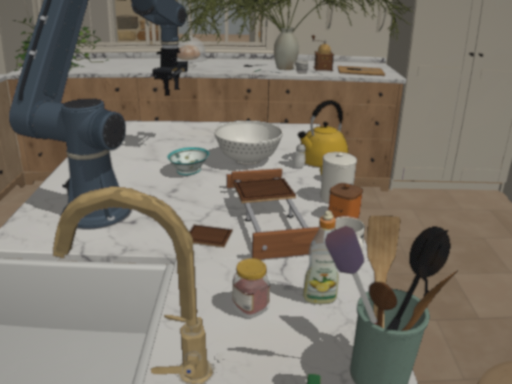

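The candidates for the board are the small one at top (301,237), which lies on the worktop, and the larger one at top (239,188), which lies across the rails. The larger one fits the description. I'll confirm it in an enlarged crop.

```bash
cat > h.py <<'E'
from rig import robot
import cv2,numpy as np
def ray(c,uv):
    m=robot.camera_model(c); K=np.array([[m["fx"],0,m["cx"]],[0,m["fy"],m["cy"]],[0,0,1]])
    p=cv2.undistortPoints(np.array([[uv]],float),K,m["distortion"])[0,0]
    return -m["R"].T@m["t"], m["R"].T@np.array([p[0],p[1],1])
def atz(c,uv,z):
    o,d=ray(c,uv); return o+d*(z-o[2])/d[2]
def proj(c,X):
    m=robot.camera_model(c); K=np.array([[m["fx"],0,m["cx"]],[0,m["fy"],m["cy"]],[0,0,1]])
    return cv2.projectPoints(np.array(X,float).reshape(-1,3),cv2.Rodrigues(m["R"])[0],m["t"],K,m["distortion"])[0][:,0]
def crop(c,im,u0,v0,w,h,s,f):
    x=cv2.resize(im[v0:v0+h,u0:u0+w],None,fx=s,fy=s,interpolation=cv2.INTER_CUBIC)
    cv2.imwrite(f,np.clip(x.astype(float)*1.6,0,255).astype(np.uint8))
E
python3 - <<'E'
from h import *
im=cv2.imread("pics/top0.png"); crop("top",im,180,130,160,110,5,"pics/crop.png")
r=robot.camera("top")
for d in robot.outline_of("top","board"):
    b=cv2.minAreaRect(np.argwhere(d["region"])[:,::-1].astype(np.float32)); pts=cv2.boxPoints(b)
    print(d["conf"],np.round(pts,1).tolist()); print([np.round(atz("top",p,.064 if d["extent"][0]<280 else .014),3).tolist() for p in pts])
E
```

```text
0.82 [[283.5, 252.0], [290.3999938964844, 216.0], [317.1000061035156, 221.10000610351562], [310.20001220703125, 257.1000061035156]]
[[0.312, -0.08, 0.014], [0.426, -0.105, 0.014], [0.408, -0.189, 0.014], [0.294, -0.163, 0.014]]
0.73 [[210.0, 166.89999389648438], [251.60000610351562, 155.10000610351562], [266.5, 207.89999389648438], [224.89999389648438, 219.6999969482422]]
[[0.58, 0.146, 0.064], [0.615, 0.014, 0.064], [0.446, -0.029, 0.064], [0.412, 0.101, 0.064]]
```

View pics/crop.png

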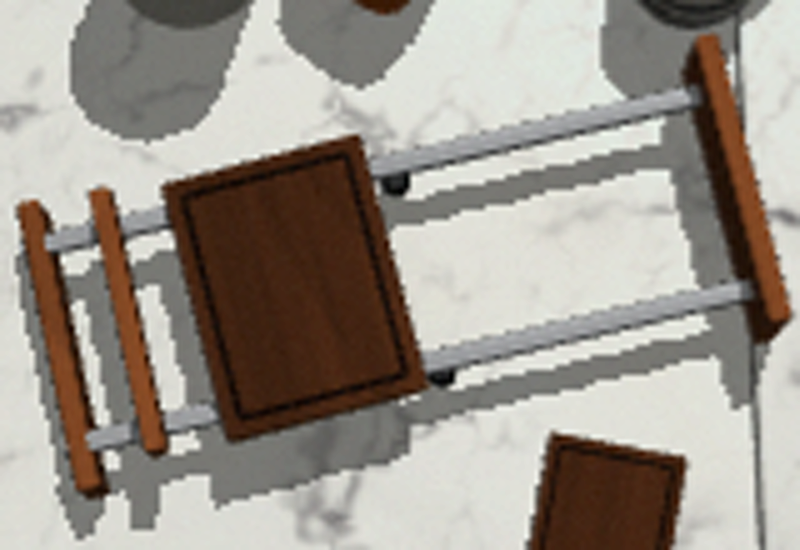

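The crop shows the larger walnut board with its groove line, across both rails. Its corners are at crop (165,185), (358,137), (425,385) and (235,438). The stop bar's right top edge runs (113,188)-(167,448), and the right panel is at crop (700-790, 40-335).

```bash
cat >> h.py <<'E'
def P(x,y): return (180+(x+.5)/5-.5,130+(y+.5)/5-.5)
def pose(): 
    o=robot.get_obs(); from scipy.spatial.transform import Rotation as R
    M=R.from_quat(o["tool_rot"]).as_matrix(); return o,M
def todelta(target_xyz,head=None):
    """row units (tool frame shift now; roll in 10deg) toward world target and heading of tool y"""
    o,M=pose(); d=M.T@(np.array(target_xyz)-o["position"])
    r=None
    if head is not None:
        h=np.arctan2(M[1,1],M[0,1]); r=-((head-h+np.pi)%(2*np.pi)-np.pi)*18/np.pi
    return np.round(d,4),r
E
python3 - <<'E'
from h import *
A=[atz("top",P(*p),.05) for p in((50,243),(693,97))]; B=[atz("top",P(*p),.05) for p in((90,440),(750,290))]
for a in(A,B): d=a[0]-a[1]; print(np.round(a,4).tolist(), "yaw",np.arctan2(-d[0],d[1]))
sf=[atz("top",P(*p),.079) for p in((113,188),(167,448))]; print("stop face",np.round(sf,4).tolist(),np.linalg.norm(sf[0]-sf[1]))
rp=[atz("top",P(*p),.079) for p in((695,42),(770,325))]; rp2=[atz("top",P(*p),.079) for p in((718,38),(790,318))];print("rpanel",np.round(rp,4).tolist(),np.round(rp2,4).tolist(),np.linalg.norm(rp[0]-rp[1]))
bc=[atz("top",P(*p),.064) for p in((165,185),(358,137),(425,385),(235,438))]; print("board",np.round(bc,4).tolist())
yaw=np.mean([np.arctan2(-(a[0]-a[1])[0],(a[0]-a[1])[1]) for a in(A,B)])
ex=np.array([np.cos(yaw),np.sin(yaw),0]);ey=np.array([-np.sin(yaw),np.cos(yaw),0])
print("yaw",yaw)
mid=(A[0]+A[1]+B[0]+B[1])/4
x0=np.mean([ (A[0]+A[1])@ex/2,(B[0]+B[1])@ex/2]); print("x0",x0,"gauge",(A[0]-B[0])@ex)
print("rp y",[p@ey for p in rp],[p@ey for p in rp2],"stop y",[p@ey for p in sf],"board", [(round(p@ex-x0,4),round(p@ey,4)) for p in bc])
E
```

```text
[[0.548, 0.2121, 0.05], [0.6347, -0.1983, 0.05]] yaw 0.20815922447981403
[[0.4219, 0.1865, 0.05], [0.5084, -0.229, 0.05]] yaw 0.2053199525673863
stop face [[0.5758, 0.1687, 0.079], [0.412, 0.1356, 0.079]] 0.1671799955957344
rpanel [[0.6623, -0.1973, 0.079], [0.4805, -0.236, 0.079]] [[0.6645, -0.2119, 0.079], [0.4846, -0.2485, 0.079]] 0.18580673949440074
board [[0.5808, 0.1379, 0.064], [0.6094, 0.0159, 0.064], [0.4499, -0.023, 0.064], [0.4193, 0.0951, 0.064]]
yaw 0.20673958852360017
x0 0.5155367807893716 gauge 0.12875147159931347
rp y [np.float64(-0.32909057546231846), np.float64(-0.3296081635451352)] [np.float64(-0.3437810695388931), np.float64(-0.34266944787077847)] stop y [np.float64(0.04689963829128768), np.float64(0.04811465960199138)] board [(np.float64(0.0812), np.float64(0.0157)), (np.float64(0.0841), np.float64(-0.1096)), (np.float64(-0.0799), np.float64(-0.1149)), (np.float64(-0.0857), np.float64(0.007))]
```

```bash
cat >> h.py <<'E'
YAW=.2067; ex=np.array([np.cos(YAW),np.sin(YAW),0]);ey=np.array([-np.sin(YAW),np.cos(YAW),0])
X0=.5155;YO=.1294
def W(x,y,z): return ex*(x+X0)+ey*(y-YO)+np.array([0,0,z])
def rk(p): return np.array([p@ex-X0,p@ey+YO,p[2]])
def rep():
    o,M=pose(); h=np.arctan2(M[1,1],M[0,1])
    print("t %.2f rackTCP(mm) %s tip %.1f head-yaw deg %.2f F_rack %s w %.4f g %.1f"%(o["time"],np.round(1000*rk(o["position"]),1),1000*(o["position"][2]-.022),np.degrees(h-YAW),np.round([o["ft_force"]@ex,o["ft_force"]@ey,o["ft_force"][2]],1),o["grip_width"],o["grip_force"]))
E
python3 -c "
from h import *
print(todelta(W(0,-.025,.20),YAW)); rep()"
```

```text
(array([-0.5319, -0.5433,  0.0446]), np.float64(6.459180741408181))
t 0.90 rackTCP(mm) [-247.4  693.9  244.6] tip 222.6 head-yaw deg 64.59 F_rack [ 0.4 -0.1  0.3] w 0.0868 g 0.0
```

```bash
python3 -m jog '[0.05,-0.033,-0.034,0.002,0,0.05,-0.033,-0.034,0.002,0,0.05,-0.033,-0.034,0.002,0,0.05,-0.033,-0.034,0.002,0,0.05,-0.033,-0.034,0.002,0,0.05,-0.033,-0.034,0.002,0,0.05,-0.033,-0.034,0.002,0,0.05,-0.033,-0.034,0.002,0,0.05,-0.033,-0.034,0.002,0,0.05,-0.033,-0.034,0.002,0,0.05,-0.033,-0.034,0.002,0,0.05,-0.033,-0.034,0.002,0,0.05,-0.033,-0.034,0.002,0,0.05,-0.033,-0.034,0.002,0,0.05,-0.033,-0.034,0.002,0,0.05,-0.033,-0.034,0.002,0,0.05,0,0,0,1,0.05,0,0,0,1,0.05,0,0,0,1,0.05,0,0,0,1]' 10 ; python3 -c "
from h import *
print(todelta(W(0,-.025,.20),YAW)); rep()"
```

```text
time: 3.4
position: [0.5323, -0.0453, 0.2127]
tool_rot: [0.453, 0.891, 0.0, 0.0]
ft_force: [-0.4, 0.3, 0.6]
grip_width: 0.0499
grip_force: 0.0
(array([-0.0023,  0.0031,  0.0127]), np.float64(2.4248497940348526))
t 3.40 rackTCP(mm) [ -3.8 -24.2 212.7] tip 190.7 head-yaw deg 24.25 F_rack [-0.3  0.3  0.6] w 0.0499 g 0.0
```

```bash
python3 -m jog '[0.05,0,0,0.03,0.8,0.05,0,0,0.03,0.8,0.05,0,0,0.03,0.82,0.05,0,0.004,0.03,0,0.05,0,0,0.02,0,0.05,0,0,0.011,0]' ; python3 -c "
from h import *
rep()
im=robot.camera('top'); crop('top',im,180,130,160,110,5,'pics/c2.png')"
```

```text
time: 4.15
position: [0.5359, -0.0442, 0.0605]
tool_rot: [0.628, 0.778, -0.0, -0.001]
ft_force: [-0.1, -0.9, 0.3]
grip_width: 0.0503
grip_force: 0.0
t 4.15 rackTCP(mm) [ -0.1 -23.9  60.5] tip 38.5 head-yaw deg 0.39 F_rack [-0.2 -0.9  0.3] w 0.0503 g 0.0
```

View pics/c2.png

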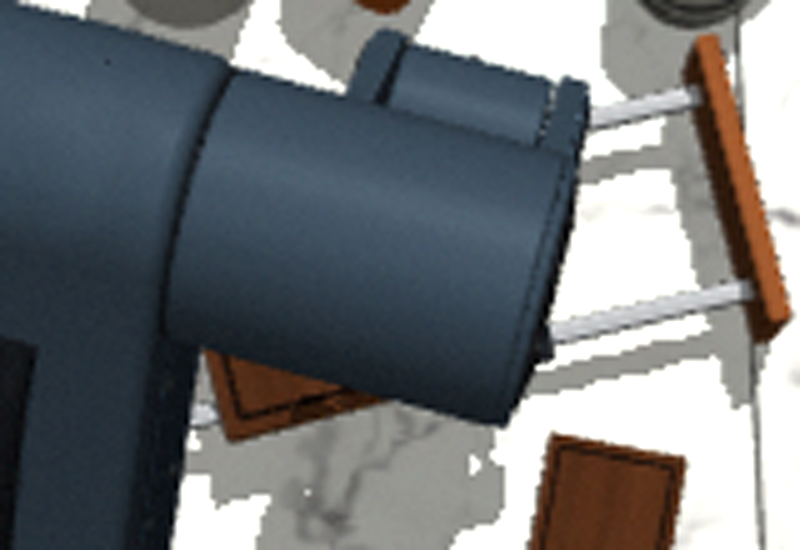

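The arm covers the board in this view, so I'll push by feel.

```bash
python3 -m jog '[0.05,0.008,0,0,0,0.05,0.007,0,0,0,0.05,0.006,0,0,0,0.05,0.006,0,0,0,0.05,0.006,0,0,0,0.05,0.006,0,0,0,0.05,0.006,0,0,0,0.05,0.005,0,0,0,0.05,0.003,0,0,0]' ; python3 -c "
from h import *
rep()"; python3 -m jog '[0.05,0.002,0,0,0,0.05,0.002,0,0,0]' ; python3 -c "
from h import *
rep()"
```

```text
time: 5.32
position: [0.5251, 0.0078, 0.0616]
tool_rot: [0.628, 0.778, 0.0, 0.0]
ft_force: [0.8, -3.2, 1.9]
grip_width: 0.0498
grip_force: 1.7
t 5.33 rackTCP(mm) [-0.  29.2 61.6] tip 39.6 head-yaw deg 0.39 F_rack [ 0.1 -3.3  1.9] w 0.0498 g 1.7
time: 5.58
position: [0.5242, 0.0114, 0.0616]
tool_rot: [0.628, 0.778, 0.0, 0.0]
ft_force: [1.4, -3.4, 2.5]
grip_width: 0.05
grip_force: 1.8
t 5.58 rackTCP(mm) [-0.1 33.  61.6] tip 39.6 head-yaw deg 0.39 F_rack [ 0.7 -3.7  2.5] w 0.0500 g 1.8
```

```bash
for i in 1 ; do python3 -m jog '[0.05,0.002,0,0,0,0.05,0.002,0,0,0]' >/dev/null; python3 -c "
from h import *
rep()"; python3 -m jog '[0.05,0.0015,0,0,0,0.05,0.0015,0,0,0]'>/dev/null ; python3 -c "
from h import *
rep()"; done
```

```text
t 5.83 rackTCP(mm) [-0.3 36.  61.6] tip 39.6 head-yaw deg 0.46 F_rack [ -3.8 -12.7   2.4] w 0.0499 g 6.3
t 6.08 rackTCP(mm) [-0.3 36.3 61.7] tip 39.7 head-yaw deg 0.51 F_rack [ -6.4 -22.6   1.7] w 0.0498 g 11.1
```

The board is firmly against the stop at 22 N, which puts the stop face at about rack y = 176 mm and matches the picture. Next I start the lift while keeping that pressure.

```bash
python3 -m jog '[0.05,0,0,-0.002,0,0.05,0,0,-0.003,0,0.05,0,0,-0.003,0,0.05,0,0,-0.0028,0]' >/dev/null; python3 -c "
from h import *
rep()"; python3 -m jog '[0.05,0.0002,0,-0.0035,0,0.05,0.0002,0,-0.0035,0,0.05,0.0003,0,-0.0035,0]'>/dev/null ; python3 -c "
from h import *
rep()
im=robot.camera('side'); crop('side',im,200,140,140,120,5,'pics/s2.png')"
```

```text
t 6.58 rackTCP(mm) [-0.3 36.1 72.1] tip 50.1 head-yaw deg 0.49 F_rack [ -4.2 -18.2  -1. ] w 0.0501 g 9.0
t 6.95 rackTCP(mm) [-0.2 36.6 82.8] tip 60.8 head-yaw deg 0.52 F_rack [ -4.7 -18.1  -0.5] w 0.0498 g 9.2
```

View pics/s2.png

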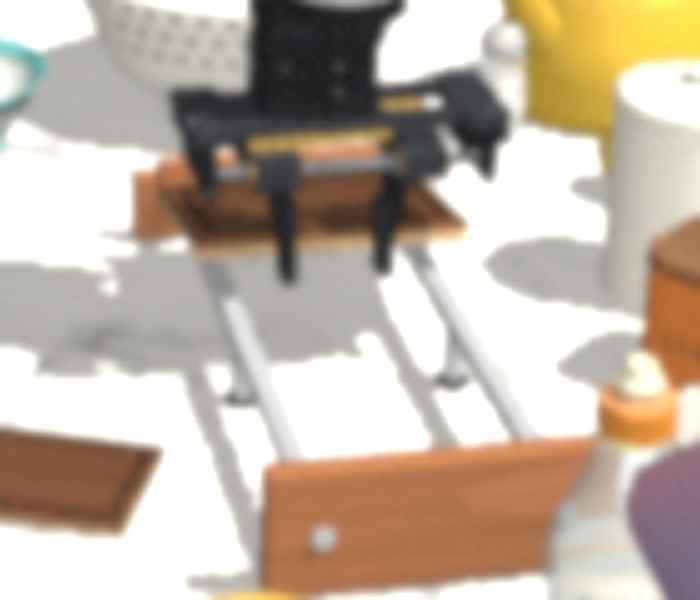

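The board's free edge is rising with the fingers: crop (200-460, 240), tips at (285,280) and (385,270). I continue along the arc.

```bash
python3 -m jog '[0.05,0.0008,0,-0.0053,0,0.05,0.0008,0,-0.0053,0,0.05,0.0013,0,-0.0052,0,0.05,0.0013,0,-0.0051,0,0.05,0.0017,0,-0.005,0,0.05,0.0018,0,-0.005,0]' >/dev/null; python3 -c "
from h import *
rep()"; python3 -m jog '[0.05,0.0022,0,-0.0048,0,0.05,0.0022,0,-0.0048,0,0.05,0.0026,0,-0.0046,0,0.05,0.0026,0,-0.0045,0,0.05,0.003,0,-0.0043,0,0.05,0.0031,0,-0.0043,0]'>/dev/null ; python3 -c "
from h import *
rep()"
```

```text
t 7.75 rackTCP(mm) [ -0.   43.1 114.6] tip 92.6 head-yaw deg 0.59 F_rack [ -3.9 -21.3   6.1] w 0.0496 g 10.6
t 8.50 rackTCP(mm) [  0.7  58.6 143. ] tip 121.0 head-yaw deg 0.58 F_rack [ -3.7 -20.   11.5] w 0.0500 g 10.0
```

```bash
python3 -m jog '[0.05,0.0022,0,-0.004,0,0.05,0.0027,0,-0.004,0,0.05,0.0036,0,-0.0037,0,0.05,0.0037,0,-0.0036,0,0.05,0.004,0,-0.0033,0,0.05,0.004,0,-0.0033,0]' >/dev/null; python3 -c "
from h import *
rep()"; python3 -m jog '[0.05,0.0044,0,-0.0029,0,0.05,0.0044,0,-0.0029,0,0.05,0.0046,0,-0.0025,0,0.05,0.0046,0,-0.0025,0,0.05,0.0049,0,-0.002,0,0.05,0.0049,0,-0.002,0]'>/dev/null ; python3 -c "
from h import *
rep()"
```

```text
t 9.25 rackTCP(mm) [ -0.9  84.9 162.9] tip 140.9 head-yaw deg 0.36 F_rack [ 0.6 -2.   1. ] w 0.0499 g 0.9
t 10.00 rackTCP(mm) [ -1.1 112.6 177.7] tip 155.7 head-yaw deg 0.39 F_rack [ 0.4 -0.4 -1.1] w 0.0503 g 0.2
```

```bash
python3 -c "
from h import *
im=robot.camera('side'); crop('side',im,200,120,140,120,5,'pics/s3.png')"
```

```text
(no output)
```

View pics/s3.png

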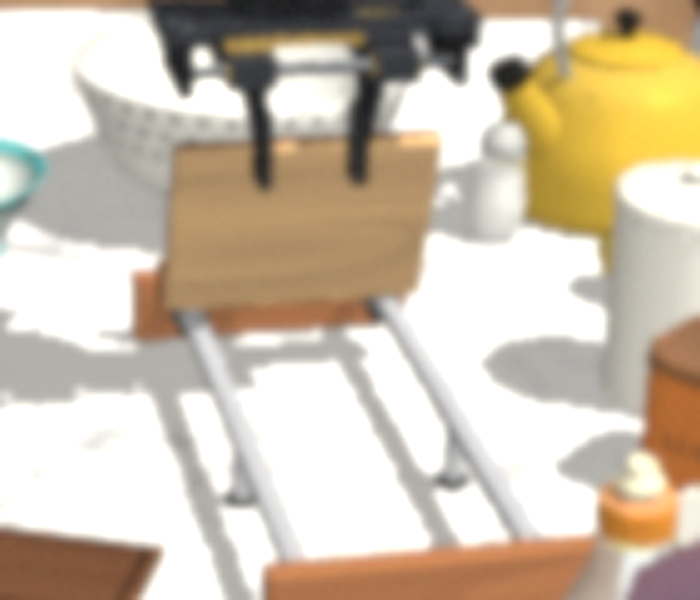

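The board stands at about 71°, pale face towards the camera, with its lower edge (crop 165-415, 300) against the stop. I bring it on to upright.

```bash
python3 -m jog '[0.05,0.005,0,-0.0017,0,0.05,0.005,0,-0.0016,0,0.05,0.005,0,-0.0012,0,0.05,0.005,0,-0.0012,0,0.05,0.004,0,-0.0006,0,0.05,0.004,0,-0.0005,0,0.05,0.003,0,0,0,0.05,0.003,0,0,0,0.05,0.002,0,0,0]' >/dev/null; python3 -c "
from h import *
rep()"; python3 -m jog '[0.05,0.001,0,0,0,0.05,0.001,0,0,0]'>/dev/null ; python3 -c "
from h import *
rep()"
```

```text
t 11.18 rackTCP(mm) [ -1.1 148.3 184.5] tip 162.5 head-yaw deg 0.39 F_rack [-0.1  0.4  0.7] w 0.0497 g 0.0
t 11.43 rackTCP(mm) [ -1.  150.1 184.5] tip 162.5 head-yaw deg 0.38 F_rack [-0.2 -0.2  0.1] w 0.0500 g 0.0
```

```bash
python3 -m jog '[0.05,0.001,0,0,0,0.05,0.001,0,0,0]' >/dev/null; python3 -c "
from h import *
rep()"; python3 -m jog '[0.05,0.001,0,0,0,0.05,0.0005,0,0,0]'>/dev/null ; python3 -c "
from h import *
rep()
im=robot.camera('side'); crop('side',im,200,110,140,120,5,'pics/s4.png')"
```

```text
t 11.68 rackTCP(mm) [ -1.  152.1 184.6] tip 162.6 head-yaw deg 0.39 F_rack [-0.1  0.6  1.2] w 0.0500 g 0.5
t 11.93 rackTCP(mm) [ -1.  153.5 184.6] tip 162.6 head-yaw deg 0.39 F_rack [-0.4 -0.5  0.6] w 0.0502 g 0.3
```

View pics/s4.png

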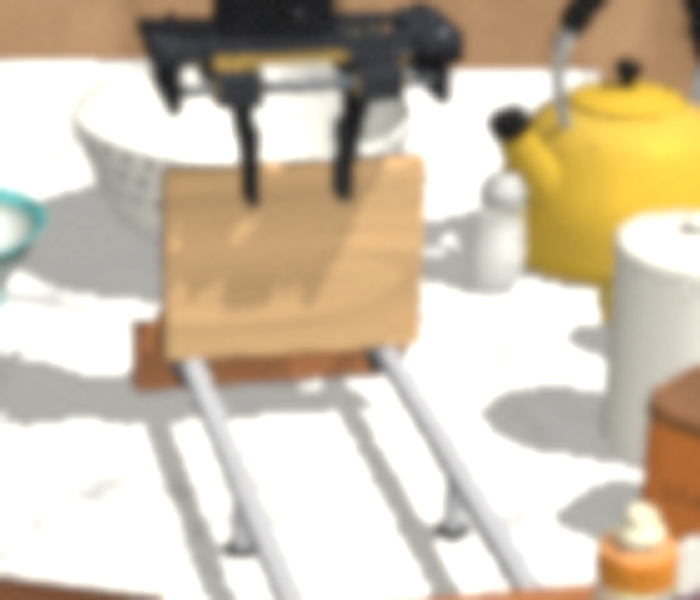

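```bash
python3 -c "
from h import *
for dy in(0,-.01,.01):
  print(dy,np.round((proj('side',[W(sx*.085,.1617+dy,z) for z in(.18,.05) for sx in(-1,1)])-[200,110])*5,0).tolist())"
```

```text
0 [[158.0, 172.0], [423.0, 158.0], [158.0, 362.0], [414.0, 345.0]]
-0.01 [[161.0, 177.0], [427.0, 164.0], [161.0, 368.0], [417.0, 351.0]]
0.01 [[156.0, 166.0], [419.0, 153.0], [156.0, 355.0], [410.0, 339.0]]
```

The measured corners match an upright board to within a few pixels. I release it, back off, rise, roll and straddle it.

```bash
python3 -m jog '[0.05,-0.003,0,0,0,0.05,-0.007,0,0,0,0.05,-0.015,-0.005,-0.02,0,0.05,0,-0.01,-0.02,0,0.07,0,-0.01,-0.008,-1,0.07,0,0,0,-1,0.07,0,0,0,-1,0.07,0,0,0,-1,0.07,0,0,0,-1,0.07,0,0,0,-1,0.07,0,0,0,-1,0.07,0,0,0,-1,0.07,0,0,0,-1]' >/dev/null; python3 -c "
from h import *
rep(); print(todelta(W(-.03,.1687,.167),YAW+np.pi/2))
im=robot.camera('side')
for d in robot.look_for('side','board'): e=d['extent'];print(d['conf'],np.round([(e[0]-200)*5,(e[1]-110)*5,e[2]*5,e[3]*5]))"
```

```text
t 13.60 rackTCP(mm) [-26.  128.  232.5] tip 210.5 head-yaw deg 90.70 F_rack [ 1.1  0.2 -0.8] w 0.0699 g 0.0
(array([0.0035, 0.0407, 0.0655]), np.float64(0.06959371559120095))
0.97 [297. 250. 276. 206.]
0.59 [ 50. 636. 210. 140.]
```

```bash
python3 -m jog '[0.07,0.002,0.02,0,0.07,0.07,0.002,0.0205,0,0,0.07,0,0,0,0,0.07,0,0,0.02,0,0.07,0,0,0.02,0,0.07,0,0,0.015,0,0.07,0,0,0.0105,0,0.07,0,0,0,0]' 40 >/dev/null; python3 -c "
from h import *
rep()"; python3 -m jog '[0.03,0,0,0,0,0.025,0,0,0,0,0.02,0,0,0,0,0.01,0,0,0,0,0.01,0,0,0,0]' 45 >/dev/null; python3 -c "
from h import *
rep()"
```

```text
t 14.70 rackTCP(mm) [-30.2 168.5 166.5] tip 144.5 head-yaw deg 89.62 F_rack [ 0.5  0.2 -0.1] w 0.0701 g 0.0
t 15.32 rackTCP(mm) [-29.9 169.  167.1] tip 145.1 head-yaw deg 89.70 F_rack [ 0.1  0.5 -0.2] w 0.0282 g 0.0
```

```bash
python3 -m jog '[0.01,0,0,0,0,0.01,0,0,0,0,0.0,0,0,0,0,0.0,0,0,0,0]' 45 >/dev/null; python3 -c "
from h import *
rep()"; python3 -m jog '[0.0,0,0,-0.003,0,0.0,0,0,-0.006,0,0.0,0,0,-0.006,0]' >/dev/null; python3 -c "
from h import *
rep()"
```

```text
t 15.82 rackTCP(mm) [-30. 169. 167.] tip 145.0 head-yaw deg 89.69 F_rack [-0.1  0.8 -0.6] w 0.0138 g 45.0
t 16.20 rackTCP(mm) [-30.1 168.9 182.3] tip 160.3 head-yaw deg 89.68 F_rack [ 0.1 -0.  -3. ] w 0.0137 g 45.0
```

```bash
python3 -m jog '[0,0,-0.01,0,0,0,0,-0.02,0,0,0,0,-0.03,0,0,0,0,-0.03,0,0,0,0,-0.03,0,0,0,0,-0.03,0,0,0,0,-0.03,0,0,0,0,-0.03,0,0,0,0,-0.03,0,0,0,0,-0.03,0,0,0,0,-0.03,0,0,0,0,-0.02,0,0,0,0,-0.015,0,0,0,0,-0.01,0,0]' >/dev/null; python3 -c "
from h import *
rep(); print(todelta(W(-.03,-.188,.18),YAW+np.pi/2))
im=robot.camera('side'); crop('side',im,200,130,140,120,5,'pics/s5.png')"
```

```text
t 17.95 rackTCP(mm) [ -32.  -176.5  181.9] tip 159.9 head-yaw deg 89.68 F_rack [-0.6  0.8 -3.3] w 0.0141 g 45.0
(array([-0.0021, -0.0115,  0.0019]), np.float64(-0.031880471573384195))
```

View pics/s5.png

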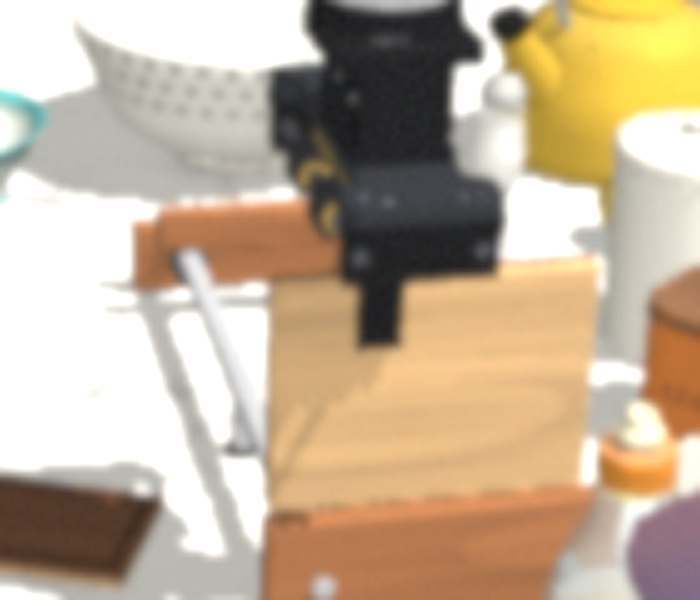

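The board is gripped level at the right stop, with its pale face on the near side. I feel for that stop.

```bash
python3 -m jog '[0,-0.002,-0.006,0,0,0,0,-0.006,0,0,0,0,-0.0015,0,0,0,0,-0.0015,0,0]' >/dev/null; python3 -c "
from h import *
rep()"; python3 -m jog '[0,0,-0.001,0,0,0,0,-0.001,0,0]' >/dev/null; python3 -c "
from h import *
rep()"; python3 -m jog '[0,0,-0.001,0,0,0,0,-0.001,0,0]' >/dev/null; python3 -c "
from h import *
rep()"
```

```text
t 18.50 rackTCP(mm) [ -29.9 -190.8  182. ] tip 160.0 head-yaw deg 89.71 F_rack [-1.   0.5 -3.3] w 0.0136 g 45.0
t 18.75 rackTCP(mm) [ -29.9 -192.9  182. ] tip 160.0 head-yaw deg 89.70 F_rack [-0.8  0.4 -2.6] w 0.0137 g 45.0
t 19.00 rackTCP(mm) [ -30.  -194.6  182. ] tip 160.0 head-yaw deg 89.70 F_rack [-0.8  1.3 -1.2] w 0.0137 g 45.0
```

```bash
python3 -m jog '[0,0,0.002,0,0,0,0,0.002,0.003,0,0,0,0,0.004,0,0,0,0,0.004,0,0,0,0,0.002,0,0,0,0,0.001,0,0,0,0,0.001,0]' >/dev/null; python3 -c "
from h import *
rep()"; python3 -m jog '[0,0,0,0.0005,0,0,0,0,0,0]' >/dev/null; python3 -c "
from h import *
rep()"
```

```text
t 19.88 rackTCP(mm) [ -29.9 -191.1  167.1] tip 145.1 head-yaw deg 89.69 F_rack [-0.8  0.1  0.1] w 0.0135 g 45.0
t 20.12 rackTCP(mm) [ -29.9 -191.2  167.1] tip 145.1 head-yaw deg 89.69 F_rack [-1.3  0.5  1.3] w 0.0141 g 45.0
```

The board stands on the rails by the right stop. I open the jaws a little and lean its top left onto the left pad.

```bash
python3 -m jog '[0.026,0,0,0,0,0.026,0,0,0,0,0.026,0,0.003,0,0,0.026,0,0.003,0,0,0.026,0,0.002,0,0,0.026,0,0.002,0,0,0.026,0,0.002,0,0,0.026,0,0.002,0,0,0.026,0,0.002,0,0,0.026,0,0.002,0,0]' 10 >/dev/null; python3 -c "
from h import *
rep()"; python3 -m jog '[0.026,0,0.002,0,0,0.026,0,0.002,0,0,0.026,0,0.002,0,0,0.026,0,0.002,0,0,0.026,0,0.002,0,0,0.026,0,0.002,0,0]' >/dev/null; python3 -c "
from h import *
rep()
im=robot.camera('side')
for d in robot.look_for('side','board')[:1]: e=d['extent'];print(d['conf'],np.round(e,1))
"
```

```text
t 21.38 rackTCP(mm) [ -29.8 -172.9  166.5] tip 144.5 head-yaw deg 89.69 F_rack [-0.3 -0.1 -0.4] w 0.0257 g 0.0
t 22.12 rackTCP(mm) [ -29.7 -160.9  166.6] tip 144.6 head-yaw deg 89.69 F_rack [-0.5 -0.6  0.5] w 0.0262 g 0.1
0.7 [288.1 205.4  66.1  49.3]
```

```bash
python3 -m jog '[0.031,0,-0.0024,-0.0005,0,0.036,0,-0.0025,-0.0005,0,0.041,0,-0.0025,-0.0005,0,0.046,0,-0.0025,-0.0005,0,0.051,0,-0.0025,-0.0005,0,0.056,0,-0.0025,-0.0005,0,0.061,0,-0.0025,-0.0005,0,0.066,0,-0.0025,-0.0005,0,0.071,0,-0.0025,-0.0005,0,0.076,0,-0.0025,-0.0005,0,0.081,0,-0.0025,-0.0005,0,0.086,0,-0.0025,-0.0005,0]' >/dev/null; python3 -c "
from h import *
rep()
im=robot.camera('side');crop('side',im,200,130,140,120,5,'pics/s6.png')
"
```

```text
t 23.73 rackTCP(mm) [ -29.9 -191.1  172.6] tip 150.6 head-yaw deg 89.69 F_rack [0.3 0.  0.1] w 0.0832 g 0.1
```

View pics/s6.png

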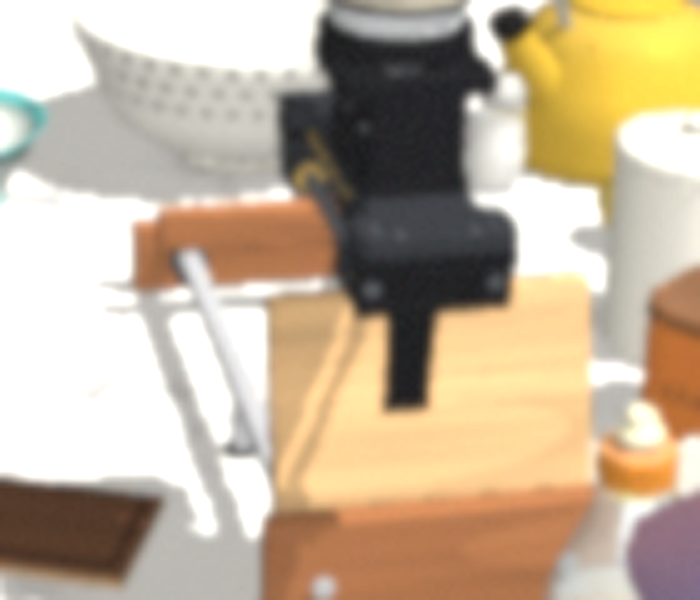

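The board leans on the left finger, and the right finger (crop 410,380) is free. I swing the gripper about the supporting finger.

```bash
python3 -m jog '[0.086,0.0089,0.0008,0,1,0.086,0.0089,0.0008,0,1,0.086,0.0089,0.0008,0,1,0.086,0.0089,0.0008,0,1,0.086,0.0089,0.0008,0,1]' >/dev/null; python3 -c "
from h import *
rep()"; python3 -m jog '[0.086,0.0089,0.0008,0,1,0.086,0.0089,0.0008,0,1,0.086,0.0089,0.0008,0,1,0.086,0.0089,0.0008,0,1,0.086,0.0027,0.0001,0,0.3]' >/dev/null; python3 -c "
from h import *
rep()
im=robot.camera('side');crop('side',im,180,130,160,120,5,'pics/s7.png')
"
```

```text
t 24.40 rackTCP(mm) [ -69.2 -172.3  172.7] tip 150.7 head-yaw deg 39.35 F_rack [-0.2 -0.7  0.4] w 0.0856 g 0.1
t 25.02 rackTCP(mm) [ -80.7 -136.   172.6] tip 150.6 head-yaw deg -3.43 F_rack [ 0.3  0.3 -0.4] w 0.0861 g 0.1
```

View pics/s7.png

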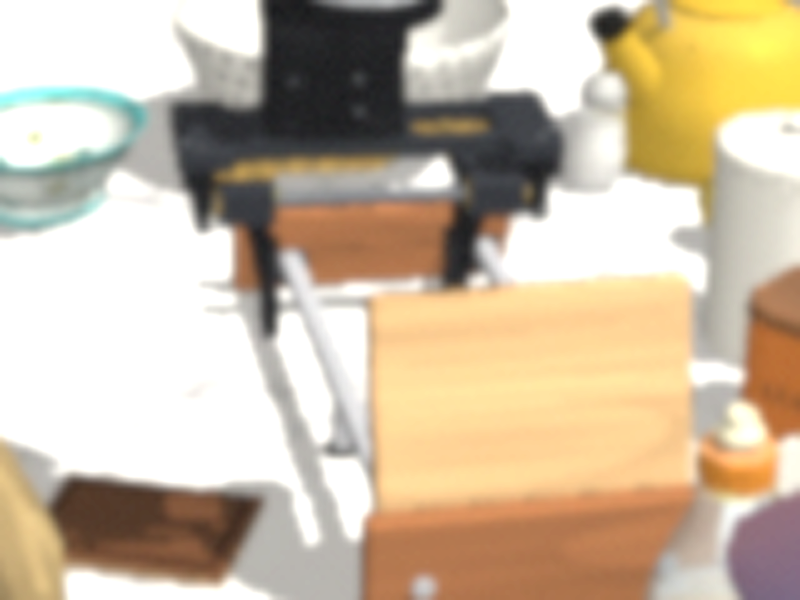

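The swing worked: both fingers are now left of the board, at crop (265,290) and (460,250), and the board rests on the right-hand one. I slide to the middle, close to 50 mm and square up.

```bash
python3 -m jog '[0.082,0.0005,0.006,0,0,0.078,0.0005,0.008,0,0,0.074,0.0005,0.008,0,0,0.07,0.0005,0.008,0,0,0.066,0.0005,0.008,0,0,0.062,0.0005,0.008,0,0,0.058,0.0005,0.008,0,0,0.054,0.0005,0.008,0,0,0.05,0.0005,0.008,0,0,0.05,0.0005,0.008,0,0,0.05,0,0.003,0,0]' >/dev/null; python3 -c "
from h import *
rep()"; python3 -m jog '[0.05,-0.002,0,0,-0.37,0.05,0,0,0,0]' >/dev/null; python3 -c "
from h import *
rep()"
```

```text
t 26.45 rackTCP(mm) [   1.1 -136.3  172.6] tip 150.6 head-yaw deg -3.29 F_rack [ 0.6 -0.9  0.5] w 0.0501 g 0.1
t 26.70 rackTCP(mm) [   0.5 -138.4  172.6] tip 150.6 head-yaw deg 0.33 F_rack [ 0.3 -0.7 -0.1] w 0.0501 g 0.1
```

```bash
python3 -m jog '[0.05,0.0041,0,0.0017,0,0.05,0.0041,0,0.0017,0,0.05,0.0041,0,0.0017,0,0.05,0.003,0,0.0017,0,0.05,0.003,0,0.0017,0,0.05,0.003,0,0.0017,0,0.05,0.0029,0,0.0019,0,0.05,0.0029,0,0.0019,0,0.05,0.0028,0,0.0019,0,0.05,0.0026,0,0.0022,0,0.05,0.0026,0,0.0022,0,0.05,0.0026,0,0.0022,0]' >/dev/null; python3 -c "
from h import *
rep()"; python3 -m jog '[0.05,-0.0005,0,0,0,0.05,-0.0005,0,0,0]' >/dev/null; python3 -c "
from h import *
rep()"
```

```text
t 28.20 rackTCP(mm) [ 1.000e-01 -1.003e+02  1.499e+02] tip 127.9 head-yaw deg 0.38 F_rack [0.  1.7 0.5] w 0.0503 g 0.9
t 28.45 rackTCP(mm) [ 1.000e-01 -1.015e+02  1.501e+02] tip 128.1 head-yaw deg 0.39 F_rack [-0.9  2.7  1.3] w 0.0499 g 1.5
```

```bash
python3 -m jog '[0.05,0.0023,0,0.0024,0,0.05,0.0023,0,0.0024,0,0.05,0.0024,0,0.0025,0,0.05,0.0022,0,0.0026,0,0.05,0.0022,0,0.0027,0,0.05,0.0022,0,0.0027,0]' >/dev/null; python3 -c "
from h import *
rep()"; python3 -m jog '[0.05,0.0018,0,0.0028,0,0.05,0.0018,0,0.0029,0,0.05,0.0018,0,0.0029,0,0.05,0.0016,0,0.003,0,0.05,0.0016,0,0.003,0,0.05,0.0016,0,0.0031,0]' >/dev/null; python3 -c "
from h import *
rep()"
```

```text
t 29.20 rackTCP(mm) [-1.000e-01 -8.750e+01  1.345e+02] tip 112.5 head-yaw deg 0.38 F_rack [0.1 2.8 2.9] w 0.0500 g 1.6
t 29.95 rackTCP(mm) [  0.  -77.8 116.8] tip 94.8 head-yaw deg 0.39 F_rack [0.2 1.8 0. ] w 0.0501 g 0.9
```

```bash
python3 -m jog '[0.05,-0.001,0,0,0,0.05,-0.001,0,0,0]' >/dev/null; python3 -c "
from h import *
rep()
im=robot.camera('side'); 
for d in robot.outline_of('side','board'):
    r=d['region']; ys,xs=np.nonzero(r); print(d['conf'],np.round(d['extent'],1),[(c,int(np.nonzero(r[:,c])[0].min()),int(np.nonzero(r[:,c])[0].max())) for c in range(int(xs.min())+2,int(xs.max()),8)])
for th in(20,25,30,35,40):
    t=np.radians(th);s=np.sin(t);c=np.cos(t)
    y0=-.2015
    print(th,np.round(proj('side',[W(sx*.085,y0+.13*c,.05+.13*s+.014*c) for sx in(-1,1)]),1).tolist())"
```

```text
t 30.20 rackTCP(mm) [ 1.00e-01 -8.00e+01  1.17e+02] tip 95.0 head-yaw deg 0.39 F_rack [-0.1  2.2  0.4] w 0.0501 g 1.2
0.97 [211.9 236.4  45.1  26.1] [(191, 227, 237), (199, 225, 244), (207, 226, 245), (215, 227, 246), (223, 228, 247), (231, 229, 233)]
0.93 [285.6 210.1  70.4  42.7] [(251, 192, 216), (259, 192, 231), (267, 191, 231), (275, 191, 230), (283, 190, 229), (291, 189, 228), (299, 189, 228), (307, 188, 226), (315, 214, 226)]
20 [[245.6, 199.6], [305.4, 195.1]]
25 [[245.9, 197.0], [306.1, 192.6]]
30 [[246.3, 194.7], [306.9, 190.3]]
35 [[246.7, 192.7], [307.7, 188.3]]
40 [[247.3, 191.0], [308.7, 186.7]]
```

```bash
python3 -m jog '[0.05,0.0014,0,0.0024,0,0.05,0.0014,0,0.0024,0,0.05,0.0014,0,0.0025,0,0.05,0.0014,0,0.0032,0,0.05,0.0015,0,0.0032,0,0.05,0.0015,0,0.0032,0]' >/dev/null; python3 -c "
from h import *
rep()
im=robot.camera('side'); 
for d in robot.outline_of('side','board'):
    r=d['region']
    if d['extent'][0]>250: print([(c,int(np.nonzero(r[:,c])[0].min())) for c in range(255,308,10)])
for th in(15,20,25,30):
    t=np.radians(th);s=np.sin(t);c=np.cos(t)
    print(th,np.round(proj('side',[W(sx*.085+.01,-.2015+.13*c,.05+.13*s+.014*c) for sx in(-1,1)]),1).tolist())"
```

```text
t 31.05 rackTCP(mm) [ -0.1 -70.6  99.9] tip 77.9 head-yaw deg 0.38 F_rack [1.  5.1 0.9] w 0.0499 g 2.6
[(255, 195), (265, 195), (275, 194), (285, 194), (295, 193), (305, 192)]
15 [[248.9, 202.2], [308.2, 197.7]]
20 [[249.2, 199.4], [308.8, 194.9]]
25 [[249.5, 196.8], [309.5, 192.3]]
30 [[249.9, 194.5], [310.3, 190.1]]
```

```bash
python3 -m jog '[0.05,0.0008,0,0.003,0,0.05,0.0009,0,0.003,0,0.05,0.0009,0,0.003,0,0.05,0.0009,0,0.003,0]' >/dev/null; python3 -c "
from h import *
rep()"; python3 -m jog '[0.05,0.0007,0,0.0026,0,0.05,0.0006,0,0.0026,0,0.05,0.0006,0,0.0026,0,0.05,0.0006,0,0.0026,0]' >/dev/null; python3 -c "
from h import *
rep()
im=robot.camera('side'); 
for d in robot.outline_of('side','board'):
    r=d['region']
    if d['extent'][0]>250: print([(c,int(np.nonzero(r[:,c])[0].min())) for c in range(255,308,10)])
for th in(0,5,10,15,20):
    t=np.radians(th);s=np.sin(t);c=np.cos(t)
    print(th,np.round(proj('side',[W(sx*.085+.01,-.2015+.13*c,.05+.13*s+.014*c) for sx in(-1,1)]),1).tolist())"
```

```text
t 31.65 rackTCP(mm) [ -0.4 -66.   87.8] tip 65.8 head-yaw deg 0.36 F_rack [1.2 8.2 2. ] w 0.0502 g 4.2
t 32.15 rackTCP(mm) [ -0.6 -63.   77.3] tip 55.3 head-yaw deg 0.35 F_rack [ 1.4 10.3  1.5] w 0.0501 g 4.7
[(255, 201), (265, 200), (275, 199), (285, 199), (295, 197), (305, 197)]
0 [[248.4, 212.1], [306.9, 207.4]]
5 [[248.5, 208.6], [307.2, 204.0]]
10 [[248.7, 205.3], [307.7, 200.7]]
15 [[248.9, 202.2], [308.2, 197.7]]
20 [[249.2, 199.4], [308.8, 194.9]]
```

```bash
python3 -m jog '[0.05,0.0005,0,0.0026,0,0.05,0.0004,0,0.0026,0,0.05,0.0004,0,0.0025,0,0.05,0.0004,0,0.0025,0,0.05,0.0003,0,0.0025,0]' >/dev/null; python3 -c "
from h import *
rep()"; python3 -m jog '[0.05,0.0002,0,0.0025,0,0.05,0.0002,0,0.0025,0,0.05,0.0001,0,0.0025,0,0.05,0.0,0,0.0024,0]' >/dev/null; python3 -c "
from h import *
rep()
im=robot.camera('side'); 
for d in robot.outline_of('side','board'):
    r=d['region']
    if d['extent'][0]>250: print([(c,int(np.nonzero(r[:,c])[0].min())) for c in range(255,308,10)])"
```

```text
t 32.88 rackTCP(mm) [ -0.8 -60.7  64.4] tip 42.4 head-yaw deg 0.35 F_rack [ 3.1 10.1 -0.4] w 0.0497 g 5.1
t 33.38 rackTCP(mm) [ -0.9 -59.9  54.3] tip 32.3 head-yaw deg 0.33 F_rack [ 3.2 11.1 -0.5] w 0.0499 g 5.7
[(255, 207), (265, 206), (275, 206), (285, 205), (295, 204), (305, 206)]Traceback (most recent call last):
  File "<string>", line 7, in <module>
    if d['extent'][0]>250: print([(c,int(np.nonzero(r[:,c])[0].min())) for c in range(255,308,10)])
                                         ~~~~~~~~~~~~~~~~~~~~~~~~~^^
    return umr_minimum(a, axis, None, out, keepdims, initial, where)
ValueError: zero-size array to reduction operation minimum which has no identity
```

```bash
python3 -m jog '[0.05,0,0,0.0022,0,0.05,0,0,0.0022,0,0.05,0,0,0.002,0,0.05,0,0,0.002,0,0.05,0,0,0.0015,0]' >/dev/null; python3 -c "
from h import *
rep()"; python3 -m jog '[0.05,0,0,0.0012,0,0.05,0,0,0.0012,0,0.05,0,0,0.0012,0,0.05,0,0,0.0012,0]' >/dev/null; python3 -c "
from h import *
rep()
im=robot.camera('side'); 
for d in robot.outline_of('side','board'):
    r=d['region']
    if d['extent'][0]>250: print([(c,int(np.nonzero(r[:,c])[0].min())) for c in range(255,308,10) if r[:,c].any()])"
```

```text
t 34.10 rackTCP(mm) [ -0.9 -59.8  44.2] tip 22.2 head-yaw deg 0.32 F_rack [ 3.8 11.3 -1.5] w 0.0499 g 5.7
t 34.60 rackTCP(mm) [ -0.9 -59.9  39.5] tip 17.5 head-yaw deg 0.30 F_rack [ 2.5 11.  -1.7] w 0.0500 g 5.4
[(255, 212), (265, 211), (275, 210), (285, 209), (295, 209), (305, 210)]
[(255, 170), (265, 232), (275, 231), (285, 230), (295, 229), (305, 228)]
```

```bash
python3 -m jog '[0.05,0,0,0.001,0,0.05,0,0,0.001,0]' >/dev/null; python3 -c "
from h import *
rep()"; python3 -m jog '[0.05,0,0,0.001,0,0.05,0,0,0.001,0]' >/dev/null; python3 -c "
from h import *
rep()"
```

```text
t 34.95 rackTCP(mm) [ -0.9 -60.   37.5] tip 15.5 head-yaw deg 0.29 F_rack [ 3.4 10.4 -0.5] w 0.0502 g 5.4
t 35.20 rackTCP(mm) [ -1.  -60.   36.4] tip 14.4 head-yaw deg 0.28 F_rack [ 0.9 11.2  9.1] w 0.0500 g 6.0
```

Fz has turned to +9 N, so the board is flat on the rails. I back off to the left, then rise clear.

```bash
python3 -m jog '[0.05,0.0005,0,-0.001,0,0.05,0.002,0,0,0,0.05,0.006,0,0,0,0.05,0.012,0,0,0,0.05,0.015,0,-0.01,0,0.05,0.01,0,-0.03,0,0.05,0,0,-0.04,0,0.05,0,0,-0.045,0,0.05,0,0,-0.045,0,0.05,0.045,0,0,0,0.05,0.045,0,0,0,0.05,0.045,0,0,0,0.05,0.045,0,0,0,0.05,0.045,0,0,0,0.05,0.045,0,0,0]' >/dev/null; python3 -c "
from h import *
rep()
o=robot.camera('top')
for d in robot.outline_of('top','board'):
    b=cv2.minAreaRect(np.argwhere(d['region'])[:,::-1].astype(np.float32)); pts=cv2.boxPoints(b)
    print(round(d['conf'],2),[np.round(1000*rk(atz('top',p,.064))).tolist() for p in pts], 'BGR',o[d['region']].mean(0))
for l in('mug','lemon','jam_jar','salt_shaker','footed_dish'): print(l,[np.round(d['extent']) for d in robot.look_for('top',l)[:1]])
im=robot.camera('side')
for d in robot.outline_of('side','board'): print(d['conf'],np.round(d['extent']),im[d['region']].mean(0))
"
```

```text
t 37.08 rackTCP(mm) [ -3.  255.  208.2] tip 186.2 head-yaw deg 0.43 F_rack [ 1.1  0.2 -0.2] w 0.0501 g 0.0
0.94 [[-233.0, -6.0, 64.0], [-126.0, -53.0, 64.0], [-160.0, -133.0, 64.0], [-266.0, -86.0, 64.0]] BGR [15.88984674 27.55076628 48.01915709]
0.75 [[86.0, -68.0, 64.0], [89.0, -201.0, 64.0], [-84.0, -199.0, 64.0], [-87.0, -69.0, 64.0]] BGR [ 61.29239766  99.16689159 129.59379217]
0.7 [[152.0, -149.0, 64.0], [232.0, -235.0, 64.0], [163.0, -293.0, 64.0], [85.0, -208.0, 64.0]] BGR [64.2596401  69.         69.58354756]
0.52 [[287.0, 267.0, 64.0], [275.0, 217.0, 64.0], [226.0, 227.0, 64.0], [238.0, 276.0, 64.0]] BGR [ 18.56896552  87.25       106.65517241]
mug [array([323., 121.,  35.,  28.])]
lemon []
jam_jar [array([396., 196.,  34.,  30.])]
salt_shaker [array([136., 148.,  14.,  15.])]
footed_dish [array([171., 122.,  15.,  22.])]
0.87 [282. 219.  71.  23.] [ 93.36039768 129.29411765 159.11267606]
0.59 [251. 289.  36.  58.] [ 87.41671102 108.42841937 127.47684939]
0.56 [212. 236.  46.  24.] [45.75871688 60.88005579 83.87168759]
```

```bash
python3 -c "
from rig import robot
print(robot.hand_in())"
```

```text
the job is handed in; nothing more can be done
None
```

The board is turned over and lies flat on the rails, pale side up, against the right stop, after being pushed to the left stop, tipped up there and let down gently. The job is handed in at about 37 s; the mug, jam jar and salt shaker still show where they were, but the last check did not find the lemon or the dish.

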